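# Wedge the glued block tight in the clamping jig

### The job

The glued block in the wooden jig needs clamping from both sides. Fit the wedge that matches the wide slot into it, thin end first, and tap it in until it stops, with its thick end flush with the jig's front and the jaw beside it pressed up to the block; only then do the same with the wedge that matches the narrow slot. The widest wedge fits neither slot: leave it, the tin, the ashtray, the glue gun and the caddy where they are.

Things in the scene. Friction and masses are not known exactly. Their poses are not given: they have to be found in the camera images.
- jig: fixed plywood jig, 125 (x) by 221 (y), 38 high, no floor. From +y: cheek, wide slot, sliding jaw, glued block (50 wide), jaw, narrow slot, cheek. Slots open on top and at the front (mouth plane, jig x = -62.5 mm), end stop 100 mm deeper, sides tapered as the wedges. Home: tip on end stop, butt flush with mouth plane. Origin: on the counter, mid-length, mid-block; x points from mouths into slots
- wide_mouth (a point): centre of the wide slot's mouth at counter level, jaw at rest; axes as the jig's. Opening 40.5 mm (grows to 46); takes the wedge with the 46 mm butt, with about 3 mm to spare on each side when the tip is 12 mm inside. The centre line of a homed wedge lies 3 mm nearer the block (jig -y)
- narrow_mouth (a point): centre of the narrow slot's mouth at counter level, jaw at rest; axes as the jig's. Opening 30.5 mm (grows to 36); takes the wedge with the 36 mm butt, with about 3 mm to spare on each side when the tip is 12 mm inside. The centre line of a homed wedge lies 3 mm nearer the block (jig +y)
- wide_jaw (a joint): slide of the jaw between wide slot and block, m: 0 at rest (6 mm off the block), 0.0055 with the wedge home (practically on the block), 0.006 at most. A light spring presses it against the wedge (0.5 N at rest, 2 N at home), which meets it about 60 mm in and holds by friction. Driving takes some 3 to 15 N, most if pushed askew (it jams; tap again)
- narrow_jaw (a joint): the same for the narrow slot's jaw
- wide_wedge: loose plain wooden wedge lying flat, 100 mm long, 32 high, seen from above a symmetric trapezoid: 46 across the butt (thick end), 32 across the tip; sides upright (4 degrees off the axis), top level, about 90 g. The three wedges differ only in width. It belongs in the wide slot. Origin: centre of the underside, halfway along; x points to the tip, z up
- wide_wedge_butt (a point): centre of that wedge's butt face, at its underside; axes as the wedge's
- narrow_wedge: loose plain wooden wedge lying flat, 100 mm long, 32 high, seen from above a symmetric trapezoid: 36 across the butt (thick end), 22 across the tip; sides upright (4 degrees off the axis), top level, about 90 g. The three wedges differ only in width. It belongs in the narrow slot. Origin: centre of the underside, halfway along; x points to the tip, z up
- narrow_wedge_butt (a point): centre of that wedge's butt face, at its underside; axes as the wedge's
- spare_wedge: loose plain wooden wedge lying flat, 100 mm long, 32 high, seen from above a symmetric trapezoid: 56 across the butt (thick end), 42 across the tip; sides upright (4 degrees off the axis), top level, about 90 g. The three wedges differ only in width. It fits neither slot and is left alone. Origin: centre of the underside, halfway along; x points to the tip, z up
- tin: closed round aluminium tin, 70 diameter, 50 high, loose, standing in front of the jig between the two slots' lanes, its centre about 105 before the mouth plane. Origin: centre of its underside
- ashtray: round white ceramic ashtray with screws in it, 90 diameter, 28 high, loose. Origin: centre of its underside
- glue_gun: yellow plastic glue gun lying on its side, 190 by 115, 36 high, loose. Origin: under the middle of its housing; x points to the nozzle, the handle lies to -y
- caddy: clear acrylic caddy 75 by 120, 75 high, holding chrome pliers that reach 130 high, loose, behind the jig's end stop. Origin: centre of its underside
Mind the look-alikes: they are no part of the job. What is shaped like the wide_wedge but black or green is not meant.

How it is judged (in metres and radians):
On the way, in this order (a step that is already met when the one before it is completed fails the run):
1. the wide-slot wedge is home: butt flush with the jig's front, its jaw driven to the block (x of wide_wedge_butt in the frame of wide_mouth above -0.004 m and y of wide_wedge_butt in the frame of wide_mouth between -0.008 and 0.008 m and z of wide_wedge_butt in the frame of wide_mouth below 0.005 m and angle between the x axis of wide_wedge and the x axis of jig, either way round below 0.06 rad and angle between wide_wedge's own z axis and vertical below 0.08 rad and value of joint wide_jaw above 0.0045 m and linear speed of wide_wedge below 0.01 m/s), for 0.2 s.
2. then the narrow-slot wedge is home in the same way (x of narrow_wedge_butt in the frame of narrow_mouth above -0.004 m and y of narrow_wedge_butt in the frame of narrow_mouth between -0.008 and 0.008 m and z of narrow_wedge_butt in the frame of narrow_mouth below 0.005 m and angle between the x axis of narrow_wedge and the x axis of jig, either way round below 0.06 rad and angle between narrow_wedge's own z axis and vertical below 0.08 rad and value of joint narrow_jaw above 0.0045 m and linear speed of narrow_wedge below 0.01 m/s), for 0.2 s.
At the end, for the whole second after the job is handed in: Both wedges lie flat and at rest on the counter in their own slots, butts no more than 4 mm proud of the jig's mouth plane, within 8 mm of the mouth's centre line and 0.06 rad of the jig's x, and both jaws read over 0.0045 m (all of step 1 and all of step 2); the robot touches nothing.
It fails at once if the tin is moved more than 20 mm (distance of tin from where it was at the start of the episode above 0.02 m).
It fails at once if the ashtray is moved more than 20 mm (distance of ashtray from where it was at the start of the episode above 0.02 m).
It fails at once if the glue gun is moved more than 20 mm (distance of glue_gun from where it was at the start of the episode above 0.02 m).
It fails at once if the caddy is moved more than 20 mm (distance of caddy from where it was at the start of the episode above 0.02 m).
It fails at once if the third (widest) wedge is moved more than 20 mm (distance of spare_wedge from where it was at the start of the episode above 0.02 m).
It also fails if it takes over 72 s, if anything falls off the work surface, if the arm or the gripper's body presses on something with over 40 N, if the wrist force passes 120 N, or if a joint passes its speed limit or range.

### The arm

A 6-joint arm with a two-finger parallel gripper is mounted at the origin on the work surface. World frame = base frame: x ahead of the robot, y to its left, z up, the work surface at z = 0. Lengths are in mm, angles in rad, forces in N, time in s.
With the tool pointing down it reaches from about 325 to 750 mm from the base axis. Payload 7.6 kg.
Tool frame: the origin (TCP) lies at the centre of the arm's flange, where the gripper is bolted on; the fingertips stand 173 mm ahead of it and the grasp point (between the pads) lies 155 mm ahead of it; z points along the fingers, y is the line along which they close (so a half turn about z gives the same grasp; the last joint's range is limited). The gripper opens to 85 mm and grips with 20 to 120 N. Pads are 22 mm wide; open, the fingers measure 114 mm over their backs; the gripper's body (76 mm by 85 mm) begins 54 mm behind the grasp point. The pads swing forward as they close: fully open they stand 13 mm farther back than shut.
Start: joints at [-1.412, 0.052, 1.401, -0, 1.689, -0.07], TCP at [119.096, -511.317, 404.723] pointing down, gripper open.
Joint ranges: [-2.9, 2.9], [-0.91, 2.17], [0.12, 2.37], [-1.06, 4.2], [0.26, 2.73], [-2.93, 2.93]. Speed limits (rad/s): [2.57, 2.57, 3.01, 3.14, 3.14, 3.14].

### API

Orientations are given as a unit quaternion [x, y, z, w].
In Python, from station import sense, grab_frame, calibration, hand_in gives the robot as it stands.
- The arm moves only by the shell command python3 -m handwheel 'ROWS' [FORCE]. ROWS is JSON, a list of rows, each an object of numbers: "claw": the opening, from 0 (shut) to 1 (fully open); "tx", "ty", "tz": the shift along the world's x, y, z in m; "spin": the turn about the world's z in rad. A call has 1 to 5 rows; each row shifts and turns the commanded pose from where the row before left it; what a row does not reach is not made up. A row lasts 1/10 s, in which the tool goes at most 50 mm and 8.59 degrees, less where a joint would pass 70% of its speed; a pose out of reach is approached as far as the arm can. A call is refused whole if a number of a shift passes 0.05 or a number of a turn 0.15, either way. A call with a gripper value outside its range is refused whole. The fingers move at their own pace and stop on an object; FORCE is the grip in N (left out, the last holds). Time passes only in rows, so rows that do not move let the fingers close. It gives the time, the measured TCP pose, the force, the opening and the grip force at its end, in the units of the state.
- sense(): the state, without advancing time (a new reading comes with each control period).
- grab_frame(name): name is "scene" or "side" or "wrist"; returns the picture (420x560x3 uint8, red, green, blue); there is no depth.
- calibration(name): a dict with "intrinsics" (3x3 intrinsics, pixels), "k1" (the pictures are not rectified: a ray, as slopes to the right and down, at radius r is drawn at 1 + k1 r^2 times it, then the intrinsics apply), "extrinsics" (4x4, takes a point from world to camera coordinates). Camera axes: x right, y up, looking along -z (the intrinsics and any distortion apply to the point x, -y, -z); pixel columns grow to the right and rows downward; lengths in mm; the calibration is good to about 2 mm. A picture is of the moment at which its call begins: read the wrist's pose just before it. calibration takes no time and is no camera call; for the wrist camera it gives the pose at the moment of the call.
- hand_in(): hands the job in; it is judged then, once.
The state is a dict: "time": time; "joint_pos": joint angles; "dq": joint speeds; "joint_efforts": joint torques, N m; "eef_pos": TCP position; "eef_rot": TCP orientation; "ft_force": force on the tool from outside, world axes, zero at the start; "ft_torque": the same for the moment, N m; "gripper_width": opening from 0.0 (shut) to 1.0 (fully open); "grip_force": force on a finger pad.
Only numpy, scipy, OpenCV 4.12 (cv2) and the standard library are available. Lean on these libraries where they do the work, as an engineer would, in place of code of your own. Each camera call takes 0.05 s, during which the arm holds its last target. There are 200 camera calls.

## Working session

There is one attempt and no reset: what is moved stays moved. The work goes in short steps, Python scripts to look and compute and a shell command to move; the robot and the scene stay as the last step left them, time stands still between calls to the robot, and variables do not carry over. Pictures are saved under pics/ and viewed, at most 10 in all, crops included, and the job is handed in when it is done.

```bash
mkdir -p pics; cat > h.py <<'E'
import numpy as np, cv2, json
from station import sense, grab_frame, calibration
def pix2w(name,uv,z,cal=None):
    c=cal or calibration(name);K=np.array(c["intrinsics"]);E=np.array(c["extrinsics"]);k=c["k1"]
    out=[]
    for u,v in np.atleast_2d(uv):
        d=np.array([(u-K[0,2])/K[0,0],(v-K[1,2])/K[1,1]]);s=d.copy()
        for _ in range(30): s=d/(1+k*(s@s))
        r=E[:3,:3].T@np.array([s[0],-s[1],-1]);o=-E[:3,:3].T@E[:3,3]
        out.append(o+r*(z-o[2])/r[2])
    return np.array(out)
def w2pix(name,P,cal=None):
    c=cal or calibration(name);K=np.array(c["intrinsics"]);E=np.array(c["extrinsics"]);k=c["k1"]
    p=np.atleast_2d(P)@E[:3,:3].T+E[:3,3];s=np.c_[p[:,0],-p[:,1]]/-p[:,2:]
    s=s*(1+k*(s**2).sum(1,keepdims=True));return s*[K[0,0],K[1,1]]+[K[0,2],K[1,2]]
E
python3 - <<'E'
from h import *
for n in("scene","side","wrist"):
    c=calibration(n);print(n,np.round(c["intrinsics"],1).tolist(),c["k1"],np.round(c["extrinsics"],2).tolist())
    im=grab_frame(n);cv2.imwrite(f"pics/{n}0.png",im[:,:,::-1])
a=[cv2.imread(f"pics/{n}0.png") for n in("scene","side")]
s=sense();print(s["time"],s["eef_pos"],s["eef_rot"],s["ft_force"])
E
```

```text
scene [[417.7, 0.0, 281.3], [0.0, 417.7, 206.9], [0.0, 0.0, 1.0]] -0.039692899017543075 [[0.75, 0.66, -0.01, -369.82], [-0.51, 0.59, 0.62, 262.77], [0.41, -0.47, 0.78, -1258.06], [0.0, 0.0, 0.0, 1.0]]
side [[474.5, 0.0, 277.4], [0.0, 474.5, 204.2], [0.0, 0.0, 1.0]] -0.1118631260852764 [[0.99, -0.17, 0.01, -504.68], [0.08, 0.5, 0.86, -73.97], [-0.15, -0.85, 0.51, -1053.97], [0.0, 0.0, 0.0, 1.0]]
wrist [[332.9, 0.0, 276.9], [0.0, 332.9, 205.2], [0.0, 0.0, 1.0]] -0.02334440328705715 [[0.23, -0.97, 0.0, -525.41], [0.92, 0.22, -0.32, 41.71], [0.31, 0.07, 0.95, -380.36], [0.0, 0.0, 0.0, 1.0]]
0.15 [ 119.07675693 -511.29957629  404.07575887] [ 9.93465551e-01  1.14130947e-01 -4.52775465e-05 -5.69541994e-04] [ 0.61605069 -0.52720532 -0.63933703]
```

View pics/scene0.png

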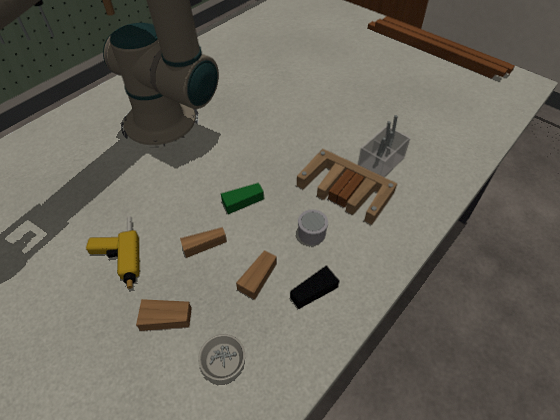

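View pics/side0.png

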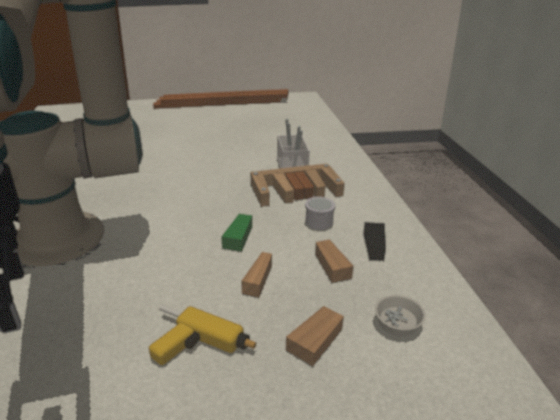

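The scene picture shows three brown wedges, at (203,241), (257,273) and (164,314). The look-alikes are green (242,197) and black (315,287). Other items: jig around (347,185), tin (313,227), ashtray (222,357), gun (125,255), caddy (385,150). Next I'll work out rough world positions and sizes.

```bash
python3 - <<'E'
from h import *
for n,d in {"scene":dict(A=(203,238),B=(257,270),C=(164,308),green=(242,193),black=(315,282),tin=(313,217),ash=(222,352),gun=(128,255),jigblk=(346,183),jL=(310,167),jR=(381,200),caddy=(385,160)),"side":dict(A=(257,268),B=(333,255),C=(315,328),tin=(320,206),jig=(300,180))}.items():
    for k,uv in d.items(): print(n,k,pix2w(n,uv,32).round(0)[0])
im=cv2.imread("pics/scene0.png")
def crop(x,y,w,h,f):return cv2.resize(im[y:y+h,x:x+w],None,fx=f,fy=f,interpolation=cv2.INTER_CUBIC)
a=crop(130,215,160,120,5);cv2.imwrite("pics/c1.png",a)
E
```

```text
scene A [ 442. -216.   32.]
scene B [ 592. -196.   32.]
scene C [ 509. -384.   32.]
scene green [415. -61.  32.]
scene black [ 704. -137.   32.]
scene tin [594.  -5.  32.]
scene ash [ 663. -369.   32.]
scene gun [ 349. -356.   32.]
scene jigblk [590. 134.  32.]
scene jL [487. 118.  32.]
scene jR [688. 144.  32.]
scene caddy [621. 268.  32.]
side A [ 434. -221.   32.]
side B [ 591. -203.   32.]
side C [ 507. -395.   32.]
side tin [612. -10.  32.]
side jig [593. 128.  32.]
```

View pics/c1.png

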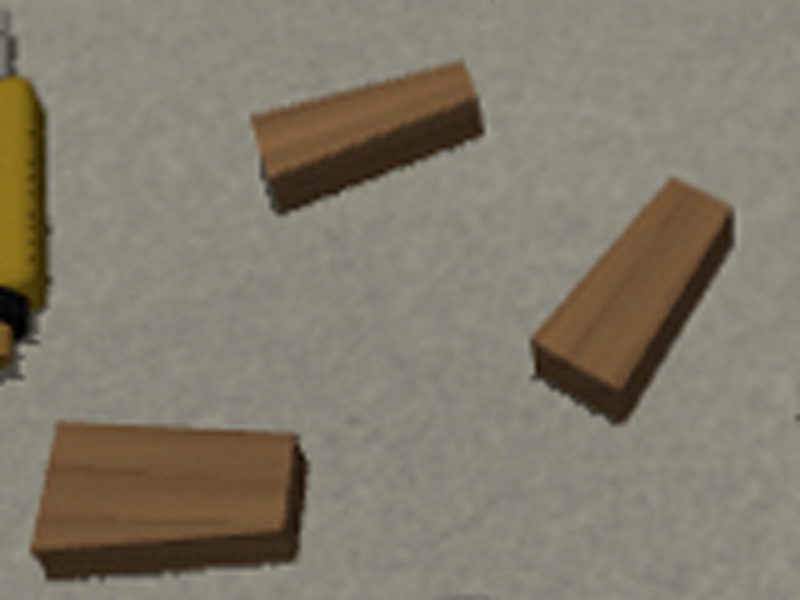

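The crop shows the three wedges' tops. A has corners (252,117), (462,62), (480,97), (268,183); B has (672,178), (733,208), (622,390), (532,340); C is clearly the widest. I'll check the widths.

```bash
python3 - <<'E'
from h import *
# order: buttL/R, tip
D=dict(A=[(252,117),(268,183),(480,97),(462,62)],B=[(532,340),(622,390),(733,208),(672,178)],C=[(57,422),(33,550),(282,530),(298,435)])
for k,c in D.items():
    P=pix2w("scene",np.array(c)/5+[130,215]-0.4,32)[:,:2]
    b=(P[0]+P[1])/2;t=(P[2]+P[3])/2
    print(k,"ctr",((b+t)/2).round(1),"len",np.linalg.norm(t-b).round(1),"butt",np.linalg.norm(P[0]-P[1]).round(1),"tip",np.linalg.norm(P[2]-P[3]).round(1),"yaw",np.arctan2(*(t-b)[::-1]).round(3))
E=np.array(calibration("wrist")["extrinsics"]);print("cam",-E[:3,:3].T@E[:3,3], "look",-E[2,:3],"right",E[0,:3])
for p in ((590,-200,32),(440,-216,32)): print(w2pix("wrist",p))
E
```

```text
A ctr [ 440.6 -214.6] len 99.8 butt 37.7 tip 22.2 yaw 1.112
B ctr [ 593.1 -194.3] len 98.6 butt 45.3 tip 31.5 yaw 1.742
C ctr [ 513.7 -390. ] len 99.5 butt 55.5 tip 41.1 yaw 0.733
cam [ 197.59415708 -493.43822007  374.22689938] look [-0.30697656 -0.07183515 -0.94900216] right [ 2.27188534e-01 -9.73850768e-01  2.26720441e-04]
[[-1.93588657e-02 -5.46432372e+02]]
[[  -6.65886981 -311.06380899]]
```

A is the narrow wedge (36/22), B the wide one (46/32) and C the spare (56/42). Sizes match the description, so B comes first. I'll move above B and look with the wrist camera.

```bash

python3 -m handwheel '[{"tx":0.032,"ty":0.021,"spin":0.1},{"tx":0.032,"ty":0.021,"spin":0.1},{"tx":0.032,"ty":0.021,"spin":0.1},{"tx":0.032,"ty":0.021,"spin":0.1},{"tx":0.032,"ty":0.021,"spin":0.1}]' >/dev/null
python3 -m handwheel '[{"tx":0.032,"ty":0.021,"spin":0.1},{"tx":0.032,"ty":0.021,"spin":0.1},{"tx":0.032,"ty":0.021,"spin":0.1},{"tx":0.032,"ty":0.021,"spin":0.1},{"tx":0.032,"ty":0.021,"spin":0.1}]' >/dev/null
python3 -m handwheel '[{"tx":0.032,"ty":0.021,"spin":0.1},{"tx":0.032,"ty":0.021,"spin":0.1},{"tx":0.032,"ty":0.021,"spin":0.1},{"tx":0.032,"ty":0.021,"spin":0.1},{"tx":0,"ty":0.021,"spin":0.1}]'
cat >> h.py <<'E'
def st():
    s=sense();q=s["eef_rot"];yaw=2*np.arctan2(q[1],q[0])
    print("t",round(s["time"],2),"tcp",np.round(s["eef_pos"],1),"yaw",round((yaw+np.pi)%(2*np.pi)-np.pi,3),"F",np.round(s["ft_force"],1),"w",round(s["gripper_width"],3),"g",round(s["grip_force"],1));return s
E
python3 - <<'E'
from h import *
st();c=calibration("wrist");im=grab_frame("wrist");cv2.imwrite("pics/w1.png",im[:,:,::-1]);json.dump({k:np.array(v).tolist() for k,v in c.items()},open("w1.json","w"))
print(w2pix("wrist",[[593,-194,32],[590,134,38],[440,-215,32],[594,-5,50]],c).round())
E
```

```text
t 0.15 tcp [ 119.1 -511.3  404.1] yaw 0.229 F [ 0.6 -0.5 -0.6] w 1.0 g 0.0
[[  -6. -550.]
 [-141. -278.]
 [  -8. -311.]
 [-157. -440.]]$[0]: bad value
$[0]: bad value
$[0]: bad value
```

View pics/w1.png

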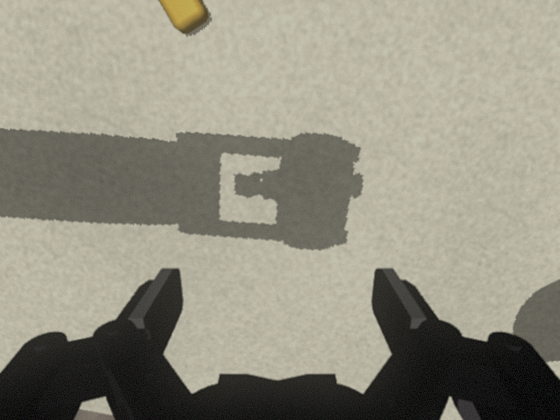

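The rows were refused, apparently because every key is needed. The picture only shows the counter at the start pose. I'll resend with all the keys.

```bash

python3 -m handwheel '[{"claw":1,"tx":0.032,"ty":0.021,"tz":0,"spin":0.1},{"claw":1,"tx":0.032,"ty":0.021,"tz":0,"spin":0.1},{"claw":1,"tx":0.032,"ty":0.021,"tz":0,"spin":0.1},{"claw":1,"tx":0.032,"ty":0.021,"tz":0,"spin":0.1},{"claw":1,"tx":0.032,"ty":0.021,"tz":0,"spin":0.1}]'
python3 -m handwheel '[{"claw":1,"tx":0.032,"ty":0.021,"tz":0,"spin":0.1},{"claw":1,"tx":0.032,"ty":0.021,"tz":0,"spin":0.1},{"claw":1,"tx":0.032,"ty":0.021,"tz":0,"spin":0.1},{"claw":1,"tx":0.032,"ty":0.021,"tz":0,"spin":0.1},{"claw":1,"tx":0.032,"ty":0.021,"tz":0,"spin":0.1}]'
python3 -m handwheel '[{"claw":1,"tx":0.032,"ty":0.021,"tz":0,"spin":0.1},{"claw":1,"tx":0.032,"ty":0.021,"tz":0,"spin":0.1},{"claw":1,"tx":0.032,"ty":0.021,"tz":0,"spin":0.1},{"claw":1,"tx":0.032,"ty":0.021,"tz":0,"spin":0.1},{"claw":1,"tx":0,"ty":0.021,"tz":0,"spin":0.1}]'
python3 - <<'E'
from h import *
st();c=calibration("wrist");print(w2pix("wrist",[[593,-194,32],[590,134,38],[440,-215,32],[594,-5,50]],c).round())
E=np.array(c["extrinsics"]);print("cam",-E[:3,:3].T@E[:3,3],-E[2,:3])
E
```

```text
time: 0.7
eef_pos: [280.2, -405.3, 404.6]
eef_rot: [0.934, 0.358, 0.0, -0.0]
ft_force: [0.2, -0.6, 0.2]
gripper_width: 1.002
grip_force: 0.0
time: 1.2
eef_pos: [440.3, -300.2, 404.6]
eef_rot: [0.816, 0.578, -0.0, -0.0]
ft_force: [-0.6, -0.6, -0.4]
gripper_width: 0.998
grip_force: 0.0
time: 1.7
eef_pos: [569.6, -194.9, 402.4]
eef_rot: [0.647, 0.763, -0.0, -0.001]
ft_force: [0.8, -0.8, 0.0]
gripper_width: 0.997
grip_force: 0.0
t 1.7 tcp [ 569.6 -194.9  402.4] yaw 1.735 F [ 0.8 -0.8  0. ] w 0.997 g 0.0
[[ 300.  179.]
 [ 376. -232.]
 [ 153.  175.]
 [ 345.  -34.]]
cam [ 556.39109441 -115.81262599  372.66948263] [ 0.04784047 -0.3097658  -0.94960857]
```

```bash

cat >> h.py <<'E'
def shot(f):
    st();c=calibration("wrist");im=grab_frame("wrist");cv2.imwrite(f"pics/{f}.png",im[:,:,::-1]);json.dump({k:np.array(v).tolist() for k,v in c.items()},open(f"{f}.json","w"))
E
python3 -c 'from h import *;shot("wB")'
python3 -m handwheel '[{"claw":1,"tx":0.001,"ty":0.045,"tz":0,"spin":0},{"claw":1,"tx":0.001,"ty":0.045,"tz":0,"spin":0},{"claw":1,"tx":0.001,"ty":0.045,"tz":0,"spin":0},{"claw":1,"tx":0.001,"ty":0.045,"tz":0,"spin":0},{"claw":1,"tx":0.001,"ty":0.045,"tz":0,"spin":0}]'>/dev/null
python3 -m handwheel '[{"claw":1,"tx":0.001,"ty":0.045,"tz":0,"spin":0},{"claw":1,"tx":0,"ty":0.03,"tz":0,"spin":0},{"claw":1,"tx":0,"ty":0,"tz":0,"spin":0},{"claw":1,"tx":0,"ty":0,"tz":0,"spin":0}]'
python3 -c 'from h import *;shot("wJ")'
python3 - <<'E'
import cv2
im=cv2.imread("pics/wB.png");a=cv2.resize(im[100:280,100:380],(0,0),fx=2.85,fy=2.85,interpolation=cv2.INTER_CUBIC);print(a.shape);cv2.imwrite("pics/wBc.png",a)
E
```

```text
t 1.7 tcp [ 569.6 -194.9  402.4] yaw 1.735 F [ 0.8 -0.8  0. ] w 0.997 g 0.0
time: 2.65
eef_pos: [573.0, 103.7, 404.5]
eef_rot: [0.649, 0.761, -0.0, 0.0]
ft_force: [-0.8, -1.0, 0.6]
gripper_width: 0.999
grip_force: 0.0
t 2.65 tcp [573.  103.7 404.5] yaw 1.729 F [-0.8 -1.   0.6] w 0.999 g 0.0
(513, 798, 3)
```

View pics/wBc.png

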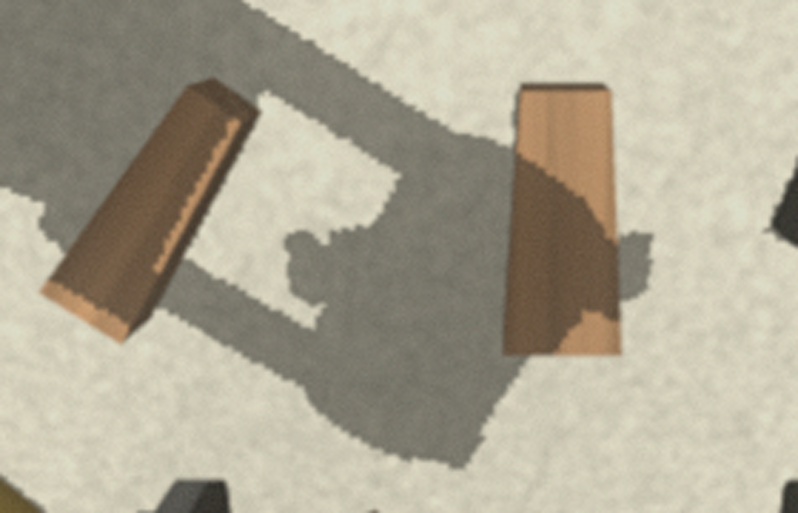

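View pics/wJ.png

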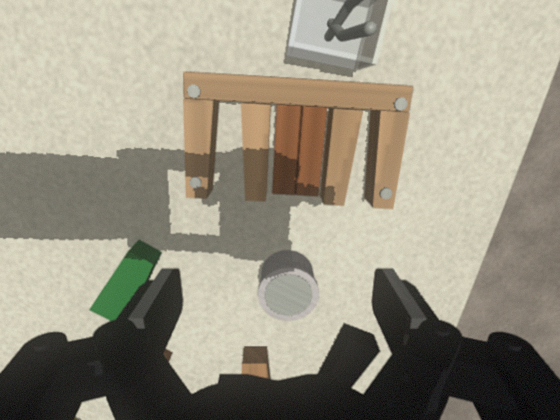

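wBc shows B's top with corners (519,90), (610,90), (621,355) and (503,355), and A to its left. wJ shows the jig with its mouths toward the robot-side bottom of the picture, the wide slot on the left (columns 208–245) and the narrow one on the right (345–372). The tin is at (289,290). I'll enlarge the jig to get exact corners.

```bash
python3 - <<'E'
from h import *
im=cv2.imread("pics/wJ.png");cv2.imwrite("pics/wJc.png",cv2.resize(im[65:215,180:415],(0,0),fx=3.4,fy=3.4,interpolation=cv2.INTER_CUBIC))
c=json.load(open("wB.json"))
P=pix2w("wrist",np.array([(503,355),(621,355),(610,90),(519,90)])/2.85+[100,100]-.3,32,c)[:,:2]
b=(P[0]+P[1])/2;t=(P[2]+P[3])/2
print("ctr",((b+t)/2).round(1),"butt",b,"tip",t,np.linalg.norm(t-b).round(1),np.linalg.norm(P[0]-P[1]).round(1),np.linalg.norm(P[2]-P[3]).round(1),"yaw",np.arctan2(*(t-b)[::-1]).round(3))
E
```

```text
ctr [ 590.1 -195.7] butt [ 598.80242241 -245.12636163] tip [ 581.43248483 -146.34696438] 100.3 45.5 32.1 yaw 1.745
```

View pics/wJc.png

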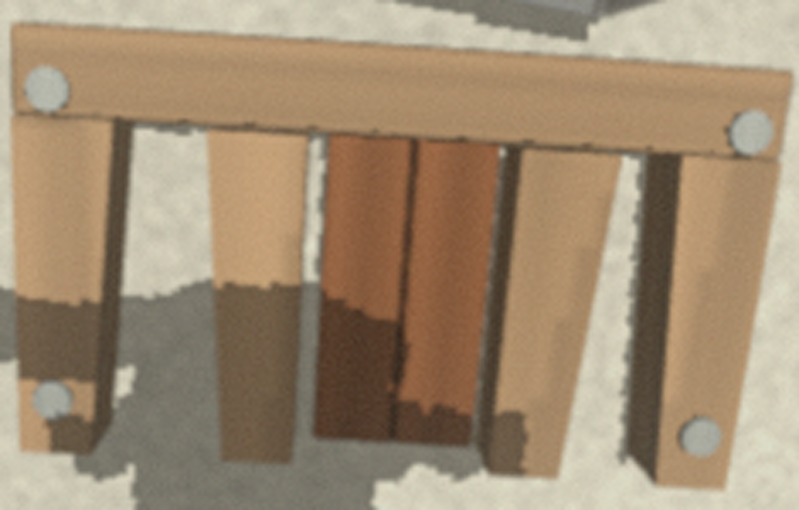

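```bash
python3 - <<'E'
from h import *
c=json.load(open("wJ.json"))
N=["bL","bR","cLo","cLi","jL0","jL1","jR0","jR1","cRi","cRo","sL","sR"]
P=pix2w("wrist",np.array([(13,24),(791,71),(21,452),(92,455),(221,461),(291,463),(489,475),(559,477),(659,485),(727,489),(125,122),(640,155)])/3.4+[180,65]-.35,38,c)[:,:2]
for n,p in zip(N,P): print(n,p.round(1))
d=dict(zip(N,P))
f=np.polyfit(P[2:10,0],P[2:10,1],1);yf=np.arctan(f[0]);bk=d["bR"]-d["bL"];yb=np.arctan2(bk[1],bk[0])
print("front yaw",yf,"back",yb,"resid",(np.polyval(f,P[2:10,0])-P[2:10,1]).round(1))
print("span back",np.linalg.norm(bk),"front",np.linalg.norm(d["cRo"]-d["cLo"]),"depth",np.linalg.norm(d["bL"]-d["cLo"]),np.linalg.norm(d["bR"]-d["cRo"]))
wm=(d["cLi"]+d["jL0"])/2;nm=(d["jR1"]+d["cRi"])/2
yaw=(yf+yb)/2+np.pi/2
print("wide",wm,np.linalg.norm(d["cLi"]-d["jL0"]),"narrow",nm,np.linalg.norm(d["jR1"]-d["cRi"]),"jigyaw",yaw)
o=(d["bL"]+d["bR"]+d["cLo"]+d["cRo"])/4;R=np.array([[np.cos(yaw),-np.sin(yaw)],[np.sin(yaw),np.cos(yaw)]])
print("origin",o);
for n,p in list(d.items())+[("wm",wm),("nm",nm)]: print(n,((p-o)@R).round(1))
E
```

```text
bL [469.1 189.4]
bR [686.3 211.9]
cLo [480.7  65.2]
cLi [502.7  67.7]
jL0 [542.7  72.1]
jL1 [564.4  75. ]
jR0 [626.2  80.9]
jR1 [648.   83.8]
cRi [679.7  86.2]
cRo [701.3  88.3]
sL [502.7 168.2]
sR [649.6 182.7]
front yaw 0.10467992567825238 back 0.10309013751418869 resid [ 0.4  0.2 -0.1 -0.6 -0.1 -0.6  0.3  0.5]
span back 218.28673667939037 front 221.8084037485956 depth 124.80168314328876 124.51431410283038
wide [522.72672901  69.9289709 ] 40.24907503122655 narrow [663.88831686  84.96581665] 31.795560672204772 jigyaw 1.674681358391117
origin [584.35378023 138.69512918]
bL [ 62.4 109.3]
bR [  62.2 -108.9]
cLo [-62.4 110.7]
cLi [-62.1  88.5]
jL0 [-61.9  48.3]
jL1 [-61.3  26.5]
jR0 [-61.8 -35.6]
jR1 [-61.2 -57.6]
cRi [-62.1 -89.4]
cRo [ -62.3 -111.1]
sL [37.8 78.2]
sR [ 37.  -69.5]
wm [-62.   68.4]
nm [-61.7 -73.5]
```

Measured geometry agrees with the drawing within about 1 mm: jig yaw 1.675, wide mouth (523.0,69.5), narrow mouth (663.7,84.1). B's yaw is 1.745 and I'll grasp it 38 mm from the butt, at (592,-208).

```bash

python3 -m handwheel '[{"claw":1,"tx":0.003,"ty":-0.045,"tz":0,"spin":0.003},{"claw":1,"tx":0.003,"ty":-0.045,"tz":0,"spin":0.003},{"claw":1,"tx":0.003,"ty":-0.045,"tz":0,"spin":0.003},{"claw":1,"tx":0.003,"ty":-0.045,"tz":0,"spin":0.003},{"claw":1,"tx":0.003,"ty":-0.045,"tz":0,"spin":0.004}]' >/dev/null
python3 -m handwheel '[{"claw":1,"tx":0.003,"ty":-0.045,"tz":0,"spin":0},{"claw":1,"tx":0.001,"ty":-0.042,"tz":0,"spin":0},{"claw":1,"tx":0,"ty":0,"tz":-0.02,"spin":0},{"claw":1,"tx":0,"ty":0,"tz":-0.04,"spin":0},{"claw":1,"tx":0,"ty":0,"tz":-0.04,"spin":0}]'
python3 -m handwheel '[{"claw":1,"tx":0,"ty":0,"tz":-0.04,"spin":0},{"claw":1,"tx":0,"ty":0,"tz":-0.03,"spin":0},{"claw":1,"tx":0,"ty":0,"tz":0,"spin":0},{"claw":1,"tx":0,"ty":0,"tz":0,"spin":0}]'
python3 -c 'from h import *;st()'
```

```text
time: 3.7
eef_pos: [591.2, -210.7, 304.3]
eef_rot: [0.644, 0.765, 0.0, 0.001]
ft_force: [0.4, -0.0, -0.8]
gripper_width: 1.002
grip_force: 0.0
time: 4.1
eef_pos: [591.8, -209.5, 235.6]
eef_rot: [0.644, 0.765, -0.0, 0.0]
ft_force: [-0.2, -0.3, 1.5]
gripper_width: 1.001
grip_force: 0.0
t 4.1 tcp [ 591.8 -209.5  235.6] yaw 1.743 F [-0.2 -0.3  1.5] w 1.001 g 0.0
```

```bash

python3 -m handwheel '[{"claw":1,"tx":0,"ty":0.001,"tz":-0.03,"spin":0},{"claw":1,"tx":0,"ty":0,"tz":-0.027,"spin":0},{"claw":1,"tx":0,"ty":0,"tz":0,"spin":0},{"claw":0.2,"tx":0,"ty":0,"tz":0,"spin":0},{"claw":0.2,"tx":0,"ty":0,"tz":0,"spin":0}]' 40
python3 -m handwheel '[{"claw":0.2,"tx":0,"ty":0,"tz":0,"spin":0},{"claw":0.2,"tx":0,"ty":0,"tz":0,"spin":0},{"claw":0.2,"tx":0,"ty":0,"tz":0,"spin":0},{"claw":0.2,"tx":0,"ty":0,"tz":0,"spin":0},{"claw":0.2,"tx":0,"ty":0,"tz":0,"spin":0}]'
python3 -m handwheel '[{"claw":0.2,"tx":0,"ty":0,"tz":0,"spin":0},{"claw":0.2,"tx":0,"ty":0,"tz":0.02,"spin":0},{"claw":0.2,"tx":0,"ty":0,"tz":0.04,"spin":0},{"claw":0.2,"tx":0,"ty":0,"tz":0.04,"spin":0},{"claw":0.2,"tx":0,"ty":0,"tz":0,"spin":0}]'
python3 -c 'from h import *;st()'
```

```text
time: 4.6
eef_pos: [593.0, -207.9, 181.1]
eef_rot: [0.643, 0.766, 0.001, 0.002]
ft_force: [0.2, 0.1, -0.9]
gripper_width: 0.693
grip_force: 0.0
time: 5.1
eef_pos: [592.8, -207.6, 180.4]
eef_rot: [0.643, 0.766, 0.001, 0.002]
ft_force: [-1.1, -0.2, 6.2]
gripper_width: 0.48
grip_force: 40.8
time: 5.6
eef_pos: [593.2, -207.8, 286.2]
eef_rot: [0.643, 0.766, 0.002, 0.006]
ft_force: [0.0, -0.9, 0.3]
gripper_width: 0.482
grip_force: 40.7
t 5.6 tcp [ 593.2 -207.8  286.2] yaw 1.745 F [ 0.  -0.9  0.3] w 0.482 g 40.7
```

The grip is right: opening 40.9 mm against 40.7 expected. Now I'll carry it over the wide mouth with the tip 15 mm inside, hovering just above the jig.

```bash

python3 -m handwheel '[{"claw":0.2,"tx":-0.011,"ty":0.038,"tz":0,"spin":-0.012},{"claw":0.2,"tx":-0.011,"ty":0.038,"tz":0,"spin":-0.012},{"claw":0.2,"tx":-0.011,"ty":0.038,"tz":0,"spin":-0.012},{"claw":0.2,"tx":-0.011,"ty":0.038,"tz":0,"spin":-0.012},{"claw":0.2,"tx":-0.011,"ty":0.038,"tz":0,"spin":-0.012}]'>/dev/null
python3 -m handwheel '[{"claw":0.2,"tx":-0.01,"ty":0.04,"tz":0,"spin":-0.01},{"claw":0.2,"tx":0,"ty":0,"tz":-0.03,"spin":0},{"claw":0.2,"tx":0,"ty":0,"tz":-0.026,"spin":0},{"claw":0.2,"tx":0,"ty":0,"tz":0,"spin":0},{"claw":0.2,"tx":0,"ty":0,"tz":0,"spin":0}]'
python3 - <<'E'
from h import *
shot("w2");im=cv2.imread("pics/w2.png");cv2.imwrite("pics/w2c.png",cv2.resize(im[60:360,100:500],(0,0),fx=2,fy=2,interpolation=cv2.INTER_CUBIC))
E
```

```text
time: 6.6
eef_pos: [527.2, 22.6, 222.2]
eef_rot: [0.669, 0.743, -0.0, -0.0]
ft_force: [0.1, 0.2, -0.7]
gripper_width: 0.48
grip_force: 40.8
t 6.6 tcp [527.2  22.6 222.2] yaw 1.675 F [ 0.1  0.2 -0.7] w 0.48 g 40.8
```

View pics/w2c.png

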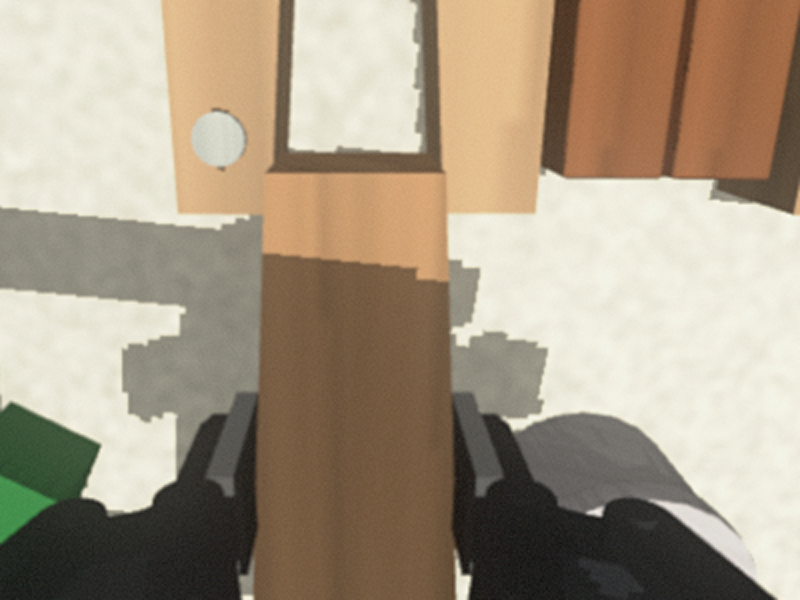

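The wedge tip is centred over the slot to about 0.5 mm: tip centre column 356 against slot centre 357.5. It is about 14 mm inside, with the tin clear at right (640,480). I'll lower it and slide it in to about 44 mm.

```bash

python3 -m handwheel '[{"claw":0.2,"tx":0.0006,"ty":0,"tz":-0.015,"spin":0},{"claw":0.2,"tx":0,"ty":0,"tz":-0.015,"spin":0},{"claw":0.2,"tx":0,"ty":0,"tz":-0.009,"spin":0},{"claw":0.2,"tx":0,"ty":0,"tz":0,"spin":0},{"claw":0.2,"tx":0,"ty":0,"tz":0,"spin":0}]'
python3 -m handwheel '[{"claw":0.2,"tx":-0.001,"ty":0.01,"tz":0,"spin":0},{"claw":0.2,"tx":-0.001,"ty":0.01,"tz":0,"spin":0},{"claw":0.2,"tx":-0.001,"ty":0.01,"tz":0,"spin":0},{"claw":0.2,"tx":0,"ty":0,"tz":0,"spin":0},{"claw":0.2,"tx":0,"ty":0,"tz":0,"spin":0}]'
```

```text
time: 7.15
eef_pos: [527.7, 22.6, 182.4]
eef_rot: [0.669, 0.743, -0.0, -0.0]
ft_force: [0.1, 0.3, -0.5]
gripper_width: 0.485
grip_force: 41.1
time: 7.65
eef_pos: [524.6, 53.2, 182.8]
eef_rot: [0.669, 0.743, 0.0, 0.0]
ft_force: [0.7, -0.7, -1.1]
gripper_width: 0.479
grip_force: 41.1
```

```bash

python3 -m handwheel '[{"claw":0.2,"tx":0,"ty":0,"tz":-0.0025,"spin":0},{"claw":0.2,"tx":0,"ty":0,"tz":0,"spin":0},{"claw":0.75,"tx":0,"ty":0,"tz":0,"spin":0},{"claw":0.75,"tx":0,"ty":0,"tz":0,"spin":0},{"claw":0.75,"tx":0,"ty":0,"tz":0,"spin":0}]'
python3 -m handwheel '[{"claw":0.75,"tx":0,"ty":0,"tz":0.02,"spin":0},{"claw":0.75,"tx":0,"ty":0,"tz":0.03,"spin":0},{"claw":0.75,"tx":0,"ty":0,"tz":0.03,"spin":0},{"claw":0,"tx":0.003,"ty":-0.028,"tz":0,"spin":0},{"claw":0,"tx":0.003,"ty":-0.029,"tz":0,"spin":0}]'
python3 -m handwheel '[{"claw":0,"tx":0,"ty":0,"tz":0,"spin":0},{"claw":0,"tx":0,"ty":0,"tz":0,"spin":0},{"claw":0,"tx":0,"ty":0,"tz":0,"spin":0},{"claw":0,"tx":0,"ty":0,"tz":0,"spin":0},{"claw":0,"tx":0,"ty":0,"tz":0,"spin":0}]'
python3 -m handwheel '[{"claw":0,"tx":0,"ty":0,"tz":-0.04,"spin":0},{"claw":0,"tx":0,"ty":0,"tz":-0.03,"spin":0},{"claw":0,"tx":0,"ty":0,"tz":-0.01,"spin":0},{"claw":0,"tx":0,"ty":0,"tz":0,"spin":0},{"claw":0,"tx":0,"ty":0,"tz":0,"spin":0}]'
```

```text
time: 8.15
eef_pos: [524.7, 52.6, 180.3]
eef_rot: [0.669, 0.743, 0.0, 0.0]
ft_force: [-0.2, 0.2, -0.4]
gripper_width: 0.749
grip_force: 0.0
time: 8.65
eef_pos: [531.0, -4.5, 261.8]
eef_rot: [0.669, 0.744, 0.001, 0.001]
ft_force: [-0.4, -0.3, 0.2]
gripper_width: 0.417
grip_force: 0.0
time: 9.15
eef_pos: [530.7, -3.7, 260.2]
eef_rot: [0.669, 0.743, 0.0, -0.0]
ft_force: [0.9, -0.1, 0.6]
gripper_width: -0.001
grip_force: 0.0
time: 9.65
eef_pos: [531.3, -4.2, 181.7]
eef_rot: [0.669, 0.743, 0.001, 0.001]
ft_force: [-0.0, 0.3, 1.3]
gripper_width: 0.004
grip_force: 0.0
```

```bash

python3 -m handwheel '[{"claw":0,"tx":-0.001,"ty":0.01,"tz":0,"spin":0},{"claw":0,"tx":-0.0005,"ty":0.01,"tz":0,"spin":0},{"claw":0,"tx":-0.0005,"ty":0.005,"tz":0,"spin":0},{"claw":0,"tx":0,"ty":0,"tz":0,"spin":0},{"claw":0,"tx":0,"ty":0,"tz":0,"spin":0}]'
python3 -m handwheel '[{"claw":0,"tx":-0.0005,"ty":0.005,"tz":0,"spin":0},{"claw":0,"tx":-0.0005,"ty":0.005,"tz":0,"spin":0},{"claw":0,"tx":-0.0005,"ty":0.005,"tz":0,"spin":0},{"claw":0,"tx":0,"ty":0,"tz":0,"spin":0}]'
python3 -m handwheel '[{"claw":0,"tx":-0.0003,"ty":0.005,"tz":0,"spin":0},{"claw":0,"tx":-0.0003,"ty":0.005,"tz":0,"spin":0},{"claw":0,"tx":-0.0003,"ty":0.005,"tz":0,"spin":0},{"claw":0,"tx":0,"ty":0,"tz":0,"spin":0}]'
```

```text
time: 10.15
eef_pos: [528.6, 21.0, 180.4]
eef_rot: [0.669, 0.743, 0.0, 0.0]
ft_force: [-0.4, -0.4, 0.5]
gripper_width: 0.001
grip_force: 0.0
time: 10.55
eef_pos: [527.2, 36.2, 180.3]
eef_rot: [0.669, 0.743, 0.0, 0.0]
ft_force: [1.1, -0.2, -0.1]
gripper_width: 0.001
grip_force: 0.5
time: 10.95
eef_pos: [526.4, 51.1, 180.4]
eef_rot: [0.669, 0.743, 0.0, 0.0]
ft_force: [1.5, -1.8, -0.1]
gripper_width: -0.003
grip_force: 1.0
```

```bash

python3 -m handwheel '[{"claw":0,"tx":0,"ty":0.003,"tz":0,"spin":0},{"claw":0,"tx":0,"ty":0.003,"tz":0,"spin":0},{"claw":0,"tx":0,"ty":0,"tz":0,"spin":0}]'
python3 -m handwheel '[{"claw":0,"tx":0,"ty":0.002,"tz":0,"spin":0},{"claw":0,"tx":0,"ty":0,"tz":0,"spin":0}]'
python3 -m handwheel '[{"claw":0,"tx":0,"ty":0.002,"tz":0,"spin":0},{"claw":0,"tx":0,"ty":0,"tz":0,"spin":0}]'
python3 -m handwheel '[{"claw":0,"tx":0,"ty":0.002,"tz":0,"spin":0},{"claw":0,"tx":0,"ty":0,"tz":0,"spin":0}]'
```

```text
time: 11.25
eef_pos: [526.2, 56.9, 180.2]
eef_rot: [0.669, 0.743, -0.0, -0.0]
ft_force: [0.5, -2.6, 1.6]
gripper_width: -0.001
grip_force: 1.5
time: 11.45
eef_pos: [526.2, 58.7, 180.2]
eef_rot: [0.669, 0.743, -0.0, -0.0]
ft_force: [0.5, -4.1, 1.9]
gripper_width: 0.0
grip_force: 2.0
time: 11.65
eef_pos: [526.2, 60.5, 180.2]
eef_rot: [0.669, 0.743, -0.0, 0.0]
ft_force: [1.0, -5.5, 2.6]
gripper_width: -0.001
grip_force: 2.6
time: 11.85
eef_pos: [526.3, 61.2, 180.3]
eef_rot: [0.67, 0.743, -0.002, 0.001]
ft_force: [-0.9, -13.9, 3.2]
gripper_width: 0.002
grip_force: 7.2
```

```bash

python3 -m handwheel '[{"claw":0,"tx":0,"ty":0.002,"tz":0,"spin":0},{"claw":0,"tx":0,"ty":0,"tz":0,"spin":0}]'
python3 -m handwheel '[{"claw":0,"tx":0,"ty":0.001,"tz":0,"spin":0},{"claw":0,"tx":0,"ty":0,"tz":0,"spin":0}]'
python3 -m handwheel '[{"claw":0,"tx":0.001,"ty":-0.015,"tz":0,"spin":0},{"claw":0,"tx":0,"ty":-0.015,"tz":0,"spin":0},{"claw":0,"tx":0,"ty":0,"tz":0.04,"spin":0},{"claw":0,"tx":0,"ty":0,"tz":0.03,"spin":0},{"claw":0,"tx":0,"ty":-0.02,"tz":0.03,"spin":0}]'
python3 - <<'E'
from h import *
shot("w3");im=cv2.imread("pics/w3.png");cv2.imwrite("pics/w3c.png",cv2.resize(im[60:360,100:500],(0,0),fx=2,fy=2,interpolation=cv2.INTER_CUBIC))
E
```

```text
time: 12.05
eef_pos: [526.3, 61.8, 180.3]
eef_rot: [0.67, 0.742, -0.003, 0.002]
ft_force: [-0.6, -23.8, 3.7]
gripper_width: 0.003
grip_force: 11.6
time: 12.25
eef_pos: [526.4, 62.1, 180.3]
eef_rot: [0.67, 0.742, -0.004, 0.003]
ft_force: [-2.2, -28.0, 3.8]
gripper_width: -0.0
grip_force: 13.8
time: 12.75
eef_pos: [527.0, 16.7, 281.2]
eef_rot: [0.668, 0.744, 0.001, -0.001]
ft_force: [0.2, 0.8, -0.1]
gripper_width: 0.001
grip_force: 0.0
t 12.75 tcp [527.   16.7 281.2] yaw 1.677 F [ 0.2  0.8 -0.1] w 0.001 g 0.0
```

View pics/w3c.png

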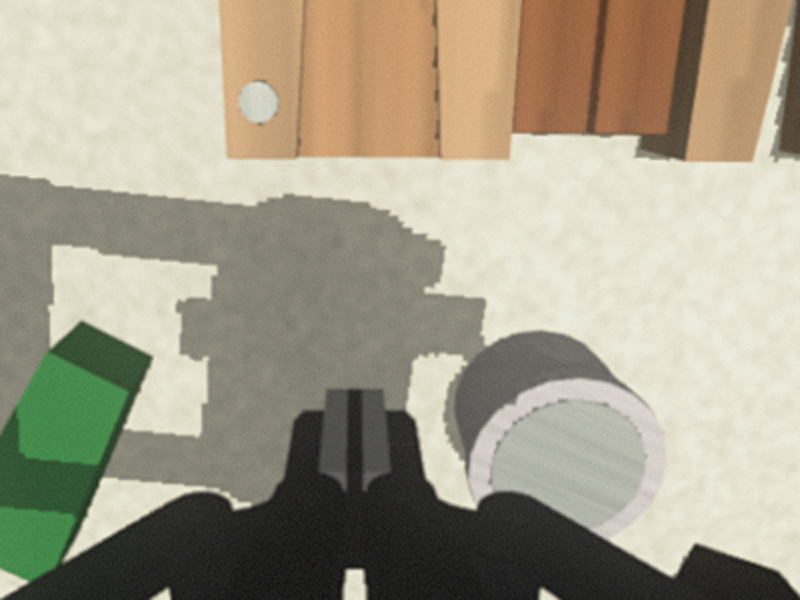

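The wide wedge is home: its butt is flush at row 157, and its jaw is now against the block at column 515. Next is wedge A. I'll hover above it and fit its pose by silhouette.

```bash

python3 -m handwheel '[{"claw":0,"tx":-0.013,"ty":-0.033,"tz":0.017,"spin":-0.08},{"claw":0.7,"tx":-0.013,"ty":-0.033,"tz":0.017,"spin":-0.08},{"claw":0.7,"tx":-0.013,"ty":-0.033,"tz":0.017,"spin":-0.08},{"claw":0.7,"tx":-0.013,"ty":-0.033,"tz":0.017,"spin":-0.08},{"claw":0.7,"tx":-0.013,"ty":-0.033,"tz":0.017,"spin":-0.08}]' >/dev/null
python3 -m handwheel '[{"claw":0.7,"tx":-0.013,"ty":-0.033,"tz":0.017,"spin":-0.08},{"claw":0.7,"tx":-0.012,"ty":-0.034,"tz":0.017,"spin":-0.085},{"claw":0.7,"tx":0,"ty":0,"tz":0,"spin":0},{"claw":0.7,"tx":0,"ty":0,"tz":0,"spin":0},{"claw":0.7,"tx":0,"ty":0,"tz":0,"spin":0}]' >/dev/null
cat > fit.py <<'E'
from h import *
from scipy.optimize import minimize
def hull(name,cal,x,y,a,b,t):
    P=np.array([[sx*50,sy*(b if sx<0 else t)/2,z] for sx in(-1,1) for sy in(-1,1) for z in(0,32)])
    R=np.array([[np.cos(a),np.sin(a)],[-np.sin(a),np.cos(a)]]);W=np.c_[P[:,:2]@R+[x,y],P[:,2]]
    return cv2.convexHull(w2pix(name,W,cal).astype(np.float32))
def fit(name,im,cal,p0,b,t):
    hsv=cv2.cvtColor(im,cv2.COLOR_BGR2HSV);m=((hsv[...,1]>90)&(hsv[...,0]<25)).astype(np.uint8)
    u,v=w2pix(name,[*p0[:2],16],cal)[0].astype(int);n,l=cv2.connectedComponents(m);m=(l==l[v,u])&(m>0);print("area",m.sum(),m.any()and(np.where(m)[1].min(),np.where(m)[1].max(),np.where(m)[0].min(),np.where(m)[0].max()))
    def cost(p):
        g=np.zeros((420*4,560*4),np.uint8);cv2.fillConvexPoly(g,np.round((hull(name,cal,*p,b,t)+.5)*4*16).astype(int),255,shift=4)
        return np.abs(cv2.resize(g,(560,420),interpolation=cv2.INTER_AREA)/255-m).sum()
    r=min((minimize(cost,[p0[0],p0[1],p0[2]],method="Nelder-Mead",options=dict(initial_simplex=np.array(p0)+np.array([[0,0,0],[s,0,0],[0,s,0],[0,0,.1]]))) for s in(6,-6)),key=lambda r:r.fun);print(name,r.x.round(3),r.fun.round(1))
    return r.x
if __name__=="__main__":
    shot("wA");c=json.load(open("wA.json"))
    x,y,a=fit("wrist",cv2.imread("pics/wA.png"),c,(438,-216,1.11),36,22)
    print("grasp pt",x-12*np.cos(a),y-12*np.sin(a))
    fit("wrist",cv2.imread("pics/wB.png"),json.load(open("wB.json")),(590,-196,1.745),46,32)
    fit("scene",cv2.imread("pics/scene0.png"),calibration("scene"),(440,-215,1.11),36,22)
    im=cv2.imread("pics/scene0.png");h=cv2.cvtColor(im,cv2.COLOR_BGR2HSV);m=(abs(h[...,0].astype(int)-25)<6)&(h[...,1]>180)
    v,u=np.where(m);W=pix2w("scene",np.c_[u,v],18);d=np.hypot(W[:,0]-x+12*np.cos(a),W[:,1]-y+12*np.sin(a));print("gun nearest",d.min(),W[d.argmin()])
E
python3 fit.py
```

```text
t 13.8 tcp [ 437.5 -215.7  398.2] yaw 1.111 F [ 0.1 -0.2 -0.8] w 0.7 g 0.0
area 2432 (np.int64(261), np.int64(292), np.int64(126), np.int64(221))
wrist [ 436.352 -217.272    1.112] 263.1
grasp pt 431.0424601584103 -228.03349383410546
area 3275 (np.int64(277), np.int64(316), np.int64(130), np.int64(223))
wrist [ 590.607 -197.588    1.75 ] 299.0
area 764 (np.int64(180), np.int64(225), np.int64(228), np.int64(257))
scene [ 438.107 -214.52     1.116] 60.1
gun nearest 133.46188250742975 [ 351.75931965 -335.3939042    18.        ]
```

The silhouette fits agree on A at (437,-216), yaw 1.112, with the gun 130 mm away. I'll grasp it 38 mm from the butt.

```bash

python3 -m handwheel '[{"claw":0.7,"tx":-0.006,"ty":-0.011,"tz":-0.03,"spin":0},{"claw":0.7,"tx":0,"ty":0,"tz":-0.045,"spin":0},{"claw":0.7,"tx":0,"ty":0,"tz":-0.045,"spin":0},{"claw":0.7,"tx":0,"ty":0,"tz":-0.04,"spin":0},{"claw":0.7,"tx":0,"ty":0,"tz":-0.02,"spin":0}]'
python3 -m handwheel '[{"claw":0.7,"tx":0,"ty":0,"tz":-0.02,"spin":0},{"claw":0.7,"tx":0,"ty":0,"tz":-0.018,"spin":0},{"claw":0.7,"tx":0,"ty":0,"tz":0,"spin":0},{"claw":0.1,"tx":0,"ty":0,"tz":0,"spin":0},{"claw":0.1,"tx":0,"ty":0,"tz":0,"spin":0}]' 40
python3 -m handwheel '[{"claw":0.1,"tx":0,"ty":0,"tz":0,"spin":0},{"claw":0.1,"tx":0,"ty":0,"tz":0,"spin":0},{"claw":0.1,"tx":0,"ty":0,"tz":0,"spin":0},{"claw":0.1,"tx":0,"ty":0,"tz":0,"spin":0},{"claw":0.1,"tx":0,"ty":0,"tz":0,"spin":0}]'
python3 -m handwheel '[{"claw":0.1,"tx":0,"ty":0,"tz":0.02,"spin":0},{"claw":0.1,"tx":0,"ty":0,"tz":0.045,"spin":0},{"claw":0.1,"tx":0,"ty":0,"tz":0.04,"spin":0},{"claw":0.1,"tx":0,"ty":0,"tz":0,"spin":0}]'
python3 -c 'from h import *;st()'
```

```text
time: 14.35
eef_pos: [430.4, -225.5, 214.6]
eef_rot: [0.849, 0.528, -0.001, -0.003]
ft_force: [-0.2, -1.2, -0.0]
gripper_width: 0.7
grip_force: 0.0
time: 14.85
eef_pos: [431.8, -227.1, 182.3]
eef_rot: [0.85, 0.527, 0.0, 0.001]
ft_force: [2.0, 0.6, 8.4]
gripper_width: 0.374
grip_force: 14.9
time: 15.35
eef_pos: [431.8, -227.4, 182.5]
eef_rot: [0.85, 0.527, 0.001, 0.001]
ft_force: [0.4, 1.8, 6.3]
gripper_width: 0.365
grip_force: 40.3
time: 15.75
eef_pos: [432.3, -228.0, 292.5]
eef_rot: [0.85, 0.527, 0.002, 0.005]
ft_force: [-0.1, -0.1, -1.3]
gripper_width: 0.364
grip_force: 40.0
t 15.75 tcp [ 432.3 -228.   292.5] yaw 1.11 F [-0.1 -0.1 -1.3] w 0.364 g 40.0
```

The grip is good: 30.9 mm against 30.7 expected. Now to the narrow mouth.

```bash

python3 -m handwheel '[{"claw":0.1,"tx":0.026,"ty":0.03,"tz":0,"spin":0.063},{"claw":0.1,"tx":0.026,"ty":0.03,"tz":0,"spin":0.063},{"claw":0.1,"tx":0.026,"ty":0.03,"tz":0,"spin":0.063},{"claw":0.1,"tx":0.026,"ty":0.03,"tz":0,"spin":0.063},{"claw":0.1,"tx":0.026,"ty":0.03,"tz":0,"spin":0.063}]' >/dev/null
python3 -m handwheel '[{"claw":0.1,"tx":0.026,"ty":0.03,"tz":0,"spin":0.063},{"claw":0.1,"tx":0.026,"ty":0.03,"tz":0,"spin":0.063},{"claw":0.1,"tx":0.026,"ty":0.03,"tz":0,"spin":0.063},{"claw":0.1,"tx":0.028,"ty":0.025,"tz":0,"spin":0.061},{"claw":0.1,"tx":0,"ty":0,"tz":0,"spin":0}]'
python3 -m handwheel '[{"claw":0.1,"tx":0,"ty":0,"tz":-0.03,"spin":0},{"claw":0.1,"tx":0,"ty":0,"tz":-0.035,"spin":0},{"claw":0.1,"tx":0,"ty":0,"tz":0,"spin":0},{"claw":0.1,"tx":0,"ty":0,"tz":0,"spin":0}]'
python3 -c 'from h import *;shot("w4")'
```

```text
time: 16.75
eef_pos: [668.7, 40.9, 283.1]
eef_rot: [0.667, 0.745, -0.001, -0.001]
ft_force: [0.4, 0.1, -1.3]
gripper_width: 0.36
grip_force: 40.1
time: 17.15
eef_pos: [666.9, 37.2, 220.8]
eef_rot: [0.67, 0.743, -0.001, -0.001]
ft_force: [0.6, 0.3, -0.8]
gripper_width: 0.362
grip_force: 40.1
t 17.15 tcp [666.9  37.2 220.8] yaw 1.674 F [ 0.6  0.3 -0.8] w 0.362 g 40.1
```

```bash

python3 -m handwheel '[{"claw":0.1,"tx":0.0016,"ty":0,"tz":0.003,"spin":0},{"claw":0.1,"tx":0,"ty":0,"tz":0,"spin":0},{"claw":0.1,"tx":0,"ty":0,"tz":-0.008,"spin":0},{"claw":0.1,"tx":0,"ty":0,"tz":-0.004,"spin":0},{"claw":0.1,"tx":0,"ty":0,"tz":0,"spin":0}]'
```

```text
time: 17.7
eef_pos: [668.5, 37.7, 210.7]
eef_rot: [0.669, 0.743, -0.001, -0.001]
ft_force: [0.9, -0.9, -2.4]
gripper_width: 0.364
grip_force: 40.1
```

Free descent with no contact. I'll continue down and slide in to about 45 mm.

```bash

python3 -m handwheel '[{"claw":0.1,"tx":0,"ty":0,"tz":-0.012,"spin":0},{"claw":0.1,"tx":0,"ty":0,"tz":-0.012,"spin":0},{"claw":0.1,"tx":0,"ty":0,"tz":-0.002,"spin":0},{"claw":0.1,"tx":0,"ty":0,"tz":0,"spin":0},{"claw":0.1,"tx":0,"ty":0,"tz":0,"spin":0}]'
python3 -m handwheel '[{"claw":0.1,"tx":-0.001,"ty":0.01,"tz":0,"spin":0},{"claw":0.1,"tx":-0.001,"ty":0.01,"tz":0,"spin":0},{"claw":0.1,"tx":-0.001,"ty":0.009,"tz":0,"spin":0},{"claw":0.1,"tx":0,"ty":0,"tz":0,"spin":0},{"claw":0.1,"tx":0,"ty":0,"tz":0,"spin":0}]'
```

```text
time: 18.2
eef_pos: [669.0, 37.7, 186.4]
eef_rot: [0.669, 0.743, 0.0, 0.0]
ft_force: [0.6, -0.2, -1.0]
gripper_width: 0.363
grip_force: 40.0
time: 18.7
eef_pos: [665.8, 67.2, 186.3]
eef_rot: [0.669, 0.743, -0.0, 0.0]
ft_force: [0.2, -0.3, -1.3]
gripper_width: 0.36
grip_force: 40.1
```

```bash

python3 -m handwheel '[{"claw":0.1,"tx":0,"ty":0,"tz":-0.0035,"spin":0},{"claw":0.1,"tx":0,"ty":0,"tz":0,"spin":0},{"claw":0.65,"tx":0,"ty":0,"tz":0,"spin":0},{"claw":0.65,"tx":0,"ty":0,"tz":0,"spin":0},{"claw":0.65,"tx":0,"ty":0,"tz":0,"spin":0}]'
python3 -m handwheel '[{"claw":0.65,"tx":0,"ty":0,"tz":0.02,"spin":0},{"claw":0.65,"tx":0,"ty":0,"tz":0.03,"spin":0},{"claw":0.65,"tx":0,"ty":0,"tz":0.03,"spin":0},{"claw":0,"tx":0.003,"ty":-0.028,"tz":0,"spin":0},{"claw":0,"tx":0.003,"ty":-0.029,"tz":0,"spin":0}]'
python3 -m handwheel '[{"claw":0,"tx":0,"ty":0,"tz":0,"spin":0},{"claw":0,"tx":0,"ty":0,"tz":0,"spin":0},{"claw":0,"tx":0,"ty":0,"tz":0,"spin":0},{"claw":0,"tx":0,"ty":0,"tz":0,"spin":0},{"claw":0,"tx":0,"ty":0,"tz":0,"spin":0}]'
python3 -m handwheel '[{"claw":0,"tx":0,"ty":0,"tz":-0.04,"spin":0},{"claw":0,"tx":0,"ty":0,"tz":-0.03,"spin":0},{"claw":0,"tx":0,"ty":0,"tz":-0.011,"spin":0},{"claw":0,"tx":0,"ty":0,"tz":0,"spin":0},{"claw":0,"tx":0,"ty":0,"tz":0,"spin":0}]'
```

```text
time: 19.2
eef_pos: [665.9, 66.5, 182.8]
eef_rot: [0.669, 0.743, 0.0, 0.0]
ft_force: [0.5, 0.1, -0.1]
gripper_width: 0.65
grip_force: 0.0
time: 19.7
eef_pos: [672.1, 9.7, 264.6]
eef_rot: [0.669, 0.743, 0.001, 0.001]
ft_force: [0.2, 0.1, -1.6]
gripper_width: 0.32
grip_force: 0.0
time: 20.2
eef_pos: [671.9, 10.5, 262.7]
eef_rot: [0.669, 0.743, 0.0, -0.0]
ft_force: [0.2, 0.8, -0.6]
gripper_width: 0.0
grip_force: 0.0
time: 20.7
eef_pos: [672.5, 9.9, 183.5]
eef_rot: [0.669, 0.743, 0.001, 0.001]
ft_force: [0.2, 0.6, 0.5]
gripper_width: 0.001
grip_force: 0.0
```

```bash

python3 -m handwheel '[{"claw":0,"tx":-0.002,"ty":0.01,"tz":0,"spin":0},{"claw":0,"tx":-0.0015,"ty":0.01,"tz":0,"spin":0},{"claw":0,"tx":-0.0005,"ty":0.005,"tz":0,"spin":0},{"claw":0,"tx":0,"ty":0,"tz":0,"spin":0},{"claw":0,"tx":0,"ty":0,"tz":0,"spin":0}]'
python3 -m handwheel '[{"claw":0,"tx":-0.0008,"ty":0.005,"tz":0,"spin":0},{"claw":0,"tx":-0.0008,"ty":0.005,"tz":0,"spin":0},{"claw":0,"tx":-0.0008,"ty":0.005,"tz":0,"spin":0},{"claw":0,"tx":0,"ty":0,"tz":0,"spin":0}]'
python3 -m handwheel '[{"claw":0,"tx":-0.0008,"ty":0.005,"tz":0,"spin":0},{"claw":0,"tx":-0.0008,"ty":0.005,"tz":0,"spin":0},{"claw":0,"tx":-0.0008,"ty":0.005,"tz":0,"spin":0},{"claw":0,"tx":0,"ty":0,"tz":0,"spin":0}]'
python3 -m handwheel '[{"claw":0,"tx":-0.0004,"ty":0.003,"tz":0,"spin":0},{"claw":0,"tx":-0.0004,"ty":0.003,"tz":0,"spin":0},{"claw":0,"tx":0,"ty":0,"tz":0,"spin":0}]'
```

```text
time: 21.2
eef_pos: [667.8, 35.1, 181.8]
eef_rot: [0.669, 0.743, 0.0, -0.0]
ft_force: [-1.1, -0.9, -0.0]
gripper_width: -0.004
grip_force: 0.0
time: 21.6
eef_pos: [665.3, 50.3, 181.6]
eef_rot: [0.669, 0.743, -0.0, -0.0]
ft_force: [-1.3, 0.2, 0.5]
gripper_width: -0.002
grip_force: 0.2
time: 22.0
eef_pos: [662.9, 65.4, 181.6]
eef_rot: [0.669, 0.743, -0.0, -0.0]
ft_force: [-0.8, -1.9, -0.5]
gripper_width: -0.001
grip_force: 0.9
time: 22.3
eef_pos: [662.1, 70.5, 181.6]
eef_rot: [0.669, 0.743, -0.001, -0.0]
ft_force: [-2.7, -5.0, 1.3]
gripper_width: -0.003
grip_force: 2.3
```

```bash

python3 -m handwheel '[{"claw":0,"tx":0,"ty":0.003,"tz":0,"spin":0},{"claw":0,"tx":0,"ty":0,"tz":0,"spin":0}]'
python3 -m handwheel '[{"claw":0,"tx":0,"ty":0.002,"tz":0,"spin":0},{"claw":0,"tx":0,"ty":0,"tz":0,"spin":0}]'
python3 -m handwheel '[{"claw":0,"tx":0,"ty":0.002,"tz":0,"spin":0},{"claw":0,"tx":0,"ty":0,"tz":0,"spin":0}]'
python3 -m handwheel '[{"claw":0,"tx":0,"ty":0.001,"tz":0,"spin":0},{"claw":0,"tx":0,"ty":0,"tz":0,"spin":0}]'
```

```text
time: 22.5
eef_pos: [662.0, 72.8, 181.6]
eef_rot: [0.67, 0.743, -0.002, -0.0]
ft_force: [-5.4, -8.7, 3.0]
gripper_width: 0.003
grip_force: 4.0
time: 22.7
eef_pos: [661.9, 74.2, 181.6]
eef_rot: [0.67, 0.743, -0.002, 0.0]
ft_force: [-6.1, -11.5, 3.7]
gripper_width: 0.001
grip_force: 5.2
time: 22.9
eef_pos: [661.9, 75.0, 181.6]
eef_rot: [0.67, 0.742, -0.003, 0.001]
ft_force: [-7.8, -16.7, 4.7]
gripper_width: -0.001
grip_force: 7.9
time: 23.1
eef_pos: [661.9, 75.3, 181.6]
eef_rot: [0.67, 0.742, -0.004, 0.001]
ft_force: [-7.8, -19.9, 5.3]
gripper_width: -0.001
grip_force: 9.5
```

```bash

python3 -m handwheel '[{"claw":0,"tx":0,"ty":0.002,"tz":0,"spin":0},{"claw":0,"tx":0,"ty":0,"tz":0,"spin":0}]'
python3 -m handwheel '[{"claw":0,"tx":0,"ty":0.001,"tz":0,"spin":0},{"claw":0,"tx":0,"ty":0,"tz":0,"spin":0}]'
python3 -m handwheel '[{"claw":0,"tx":0.001,"ty":-0.015,"tz":0,"spin":0},{"claw":0,"tx":0,"ty":-0.015,"tz":0,"spin":0},{"claw":0,"tx":0,"ty":0,"tz":0.04,"spin":0},{"claw":0,"tx":-0.02,"ty":0,"tz":0.03,"spin":0},{"claw":0,"tx":-0.03,"ty":-0.02,"tz":0.03,"spin":0}]'
python3 -m handwheel '[{"claw":0,"tx":0,"ty":0,"tz":0.03,"spin":0},{"claw":0,"tx":0,"ty":0,"tz":0,"spin":0},{"claw":0,"tx":0,"ty":0,"tz":0,"spin":0}]'
python3 - <<'E'
from h import *
shot("w5");im=cv2.imread("pics/w5.png");cv2.imwrite("pics/w5c.png",cv2.resize(im[40:340,100:500],(0,0),fx=2,fy=2,interpolation=cv2.INTER_CUBIC))
E
```

```text
time: 23.3
eef_pos: [662.0, 75.8, 181.6]
eef_rot: [0.671, 0.742, -0.005, 0.002]
ft_force: [-8.3, -26.4, 6.8]
gripper_width: -0.002
grip_force: 12.9
time: 23.5
eef_pos: [662.0, 76.0, 181.6]
eef_rot: [0.671, 0.741, -0.006, 0.002]
ft_force: [-9.5, -30.5, 6.5]
gripper_width: 0.0
grip_force: 14.6
time: 24.0
eef_pos: [613.2, 33.2, 283.0]
eef_rot: [0.668, 0.744, 0.001, 0.0]
ft_force: [-0.7, -0.7, 0.0]
gripper_width: 0.004
grip_force: 0.0
time: 24.3
eef_pos: [613.4, 31.9, 312.6]
eef_rot: [0.669, 0.743, 0.001, 0.001]
ft_force: [-0.8, -0.3, -0.2]
gripper_width: 0.0
grip_force: 0.0
t 24.3 tcp [613.4  31.9 312.6] yaw 1.675 F [-0.8 -0.3 -0.2] w 0.0 g 0.0
```

View pics/w5c.png

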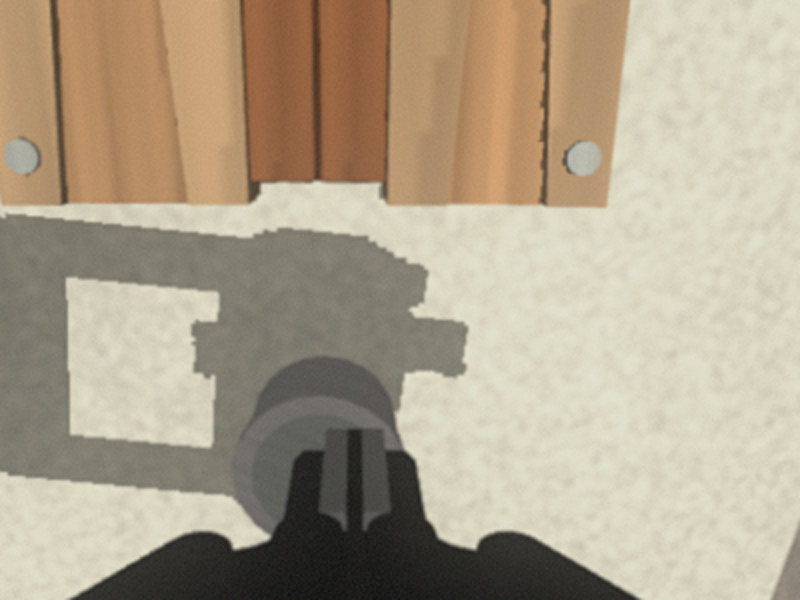

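Both wedge butts lie flush along row 204, and both jaws press on the block at columns 248 and 386. The tin hasn't moved and the arm is clear.

```bash
python3 -c 'from station import hand_in;print(hand_in())'
```

```text
the job is handed in; nothing more can be done
None
```

The wide wedge and then the narrow wedge were driven home, both flush with the jig's front in the last picture with their jaws against the block, and I handed the job in at about 24 s; no verdict came back.

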